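# Back off the knurled collar of a filter holder by two turns

## Robot

A 7-joint arm with a two-finger parallel gripper is mounted at the origin on a cart in front of the work surface, level with it; the furniture and walls round the work are solid. World frame = base frame: x ahead of the robot, y to its left, z up, the work surface at z = 0. Lengths are in m, angles in rad, forces in N, time in s.
With the tool pointing down it reaches from about 0.4 to 0.85 m from the base axis. Payload 10.4 kg.
Tool frame: the origin (TCP) lies midway between the tips of the shut fingers; the grasp point (between the pads) lies 19 mm behind it (r.tcp_to_grasp is the z of the grasp point in the tool frame, in m); z points along the fingers, x is the direction in which the jaws open and shut, and the axes are right-handed (so a half turn about z gives the same grasp; the last joint's range is limited). The gripper opens to 87 mm and grips with 3 to 60 N. Pads are 19 mm wide; open, the fingers measure 117 mm over their backs; the gripper's body (75 mm by 190 mm) begins 51 mm behind the grasp point.
Start: joints at [1.244, 0.332, -0.065, 1.46, 0.022, 1.35, -0.088], TCP at [0.187, -0.596, 0.223] pointing down, gripper open.
Joint ranges: [-2.6, 2.6], [-0.5, 2.12], [-1.47, 1.34], [0.16, 2.42], [-1.27, 4.41], [0.06, 2.06], [-2.6, 2.6]. Speed limits (rad/s): [2.22, 2.22, 2.79, 2.79, 3.14, 3.14, 3.14].

## Interface

Orientations are given as a unit quaternion [x, y, z, w].
In Python, from bench import r, camera, close_job gives the robot as it stands. The module is installed in compiled form; this text tells all that it offers.
- The arm moves only by the shell command python3 -m crank 'ROWS' [FORCE]. ROWS is JSON, a list of rows, each an object of numbers: "x", "y", "z": the shift along the tool's x, y, z scaled (see below); "ax", "ay", "az": the turn, a rotation vector about the tool's x, y, z scaled (see below); "claw": the closure, from -1 (fully open) to 1 (shut), so that 0 is half open. A call has exactly 5 rows; each row is the pose to reach, as a shift and turn from the pose commanded when the call began, along the tool's axes at that moment; what a row does not reach only later rows make up. The controller multiplies each number of a shift by 1 m and each number of a turn by 2 rad. A row lasts 1/12 s, in which the tool goes at most 41.7 mm and 7.16 degrees, less where a joint would pass 70% of its speed; a pose out of reach is approached as far as the arm can. A call with a number of a shift or a turn outside -1 to 1 is refused whole. A call with a gripper value outside its range is refused whole. The fingers move at their own pace and stop on an object; FORCE is the grip in N (left out, the last holds). Time passes only in rows, so rows that repeat a pose let the fingers close, or fill a call up. It gives the time, the measured TCP pose, the force and the opening at its end, in the units of the state.
- r.read_state(): the state, without advancing time (a new reading comes with each control period).
- camera(name): name is "scene" or "top"; returns a dict with "color" (384x512x3 uint8, blue, green, red), "fx", "fy", "cx", "cy" (pixels), "eye" and "orientation" of the camera in the world. Camera axes: x right, y down, z forward; pixel columns grow to the right and rows downward; lengths in m; the calibration is good to about 2 mm. A picture is of the moment at which its call begins. There is no depth.
- close_job(): hands the job in, once; it reports no verdict.
The state is a dict: "time": time; "joint_positions": joint angles; "joint_vel": joint speeds; "joint_torque": joint torques, N m; "ee_pos": TCP position; "eef_rot": TCP orientation; "ft_force": force on the tool from outside, world axes, zero at the start; "torque": the same for the moment, N m; "width": finger opening in m.
Only numpy, scipy, OpenCV 4.12 (cv2) and the standard library are available. Lean on these libraries where they do the work, as an engineer would, in place of code of your own. Each camera call takes 0.05 s, during which the arm holds its last target. There are 200 camera calls.

## Task

Loosen the filter holder's blue knurled collar by stroking its rim with a fingertip, anticlockwise seen from above, counting the turns: it has only just been started, so keep going until its white mark comes into line with the red mark on the steel top for the second time (two full turns off tight), and leave it there. Press only lightly, do not grip anything, and leave the bottle, the beaker and the syringe filter where they stand.

Things in the scene. Friction and masses are not known exactly. Their poses are not given: they have to be found in the camera images.
- filter_holder: filter holder fixed to the worktop: aluminium base plate 120x120x8 mm; origin at the centre of its underside, on the collar's axis at rest, z up; its -x side carries the reference mark. All above the plate floats on rubber mounts: it gives sideways by 1.5 N per mm, up to 12 mm, and springs back. Below the collar: plate 112x112 mm and corner nuts up to 33 mm high, body radius 36 mm
- collar_centre (a point): centre of the blue knurled collar, on its upright axis, half-way up its rim at the tight position. The rim is an upright cylinder, outer diameter 96 mm, from 52 to 74 mm above the worktop (it climbs 1.5 mm a turn when loosened); nothing surrounds it at this height
- nipple_tip (a point): tip of the white hose nipple (radius 8 mm) on the holder's steel top (radius 34 mm, up to 80 mm high), on the collar's axis, 99 mm above the worktop: the holder's highest point. A like nipple at height 39 mm sticks out 56 mm from the axis on the holder's +x side
- body_mark (a point): outer end of the red reference mark (radial stripe 18x5 mm) on the fixed steel top inside the collar, 30 mm from the axis on the holder's -x side
- collar_mark (a point): white mark (radial stripe 10x6 mm, continued down the rim) on the collar's top face, 40 mm from the axis; it turns with the collar
- collar (a joint): turn of the collar in rad, growing anticlockwise from above (loosening). 0 = tight, the white and red marks in line; it starts backed off by 0.3 to 1.3; at 6.28 and 12.57 the marks are in line for the first and second time; it can turn to 18.85. It needs about 1.1 N along the rim, so pressing some 5 N (3 to 4 mm of give in the mounts) from outside suffices; it stays where it is left
- bottle_100_a: loose 100 mL glass bottle with blue cap, 56 mm diameter, 108 mm high, origin at the centre of its underside; leave it alone
- beaker_50: loose small glass beaker, 45 mm diameter, 56 mm high, origin at the centre of its underside; leave it alone
- syringe_filter_1: loose green syringe filter, 26 mm diameter, 22 mm high, on the worktop in front of the holder; origin at the centre of its underside; leave it alone
Not all that is in view belongs to the job. Of the things that look like the filter_holder, the largest one is meant.

How it is judged:
On the way:
1. the collar has been loosened past its first full turn (value of joint collar above 6.4 rad), for 0.02 s.
At the end, for the whole second after the job is handed in: the collar is at rest two full turns (12.57 rad) off tight, its white mark within 0.25 rad (14 degrees) of the red mark on the steel top; the bottle, the beaker and the syringe filter stand within 15 mm of where they were (value of joint collar between 12.316 and 12.816 rad and velocity of joint collar between -0.05 and 0.05 rad/s and distance of each of bottle_100_a, beaker_50, syringe_filter_1 from where it was at the start of the episode below 0.015 m and angle between each of bottle_100_a, beaker_50's own z axis and vertical below 0.2 rad); the robot touches nothing.
It fails at once if the holder is pressed hard (over 35 N) (contact force between filter_holder and the fingers above 35 N or contact force between filter_holder and the arm above 35 N).
It fails at once if the bottle, the beaker or the syringe filter is moved or lifted by more than 15 mm (distance of any of bottle_100_a, beaker_50, syringe_filter_1 from where it was at the start of the episode above 0.015 m).
It also fails if it takes over 58 s, if anything falls off the work surface, if the arm or the gripper's body presses on something with over 40 N, if the wrist force passes 120 N, or if a joint passes its speed limit or range.

## Working session

There is one attempt and no reset: what is moved stays moved. The work goes in short steps, Python scripts to look and compute and a shell command to move; the robot and the scene stay as the last step left them, time stands still between calls to the robot, and variables do not carry over. Pictures are saved under pics/ and viewed, about 8 in all and at most 12, crops included, and the job is handed in when it is done.

```bash
mkdir -p pics; python3 - <<'E'
from bench import r,camera
import cv2,numpy as np
print(r.read_state())
for n in("scene","top"):
    c=camera(n); cv2.imwrite(f"pics/{n}0.png",c["color"]); print(n,{k:v for k,v in c.items() if k!="color"})
E
```

```text
{'time': 0.0, 'joint_positions': array([ 1.24446176,  0.33285412, -0.06469366,  1.46095752,  0.02159509,
        1.34986109, -0.08851261]), 'joint_vel': array([-9.31210078e-04,  7.14686757e-04, -2.81692511e-04, -7.52801141e-06,
        1.57921327e-03, -1.53897538e-03,  2.38577948e-04]), 'joint_torque': array([-9.22500271e-05, -6.23256326e+01,  2.47239880e-02, -3.89906859e+01,
       -6.12621219e-02,  3.95403779e-02,  6.64520394e-05]), 'ee_pos': array([ 0.18680745, -0.59602944,  0.22175726]), 'eef_rot': array([ 8.05942569e-01, -5.91993324e-01, -5.75596244e-04, -3.84885618e-04]), 'ft_force': array([-0.83339506, -0.50823804,  0.12706472]), 'torque': array([-0.00382902, -0.01218661,  0.04626635]), 'width': 0.08698104538824394}
scene {'fx': 471.97606721752027, 'fy': 471.97606721752027, 'cx': 247.47865087385364, 'cy': 191.8340812431447, 'eye': array([-0.31593798,  0.74722534,  0.76094997]), 'orientation': array([-0.37078696,  0.79782281, -0.43684263,  0.18752151])}
top {'fx': 479.0185974242137, 'fy': 479.0185974242137, 'cx': 256.54486616057665, 'cy': 188.80206314461083, 'eye': array([0.20758618, 0.0670716 , 1.50560149]), 'orientation': array([-0.70065732,  0.70831911, -0.06456204,  0.05652523])}
```

View pics/scene0.png

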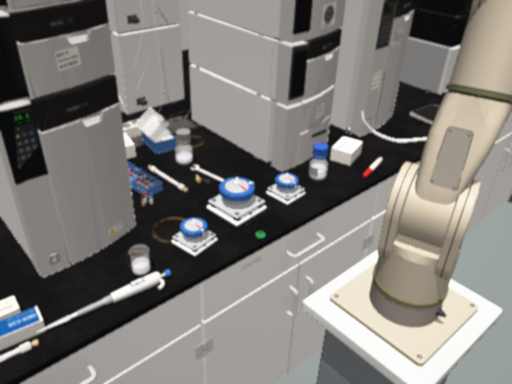

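View pics/top0.png

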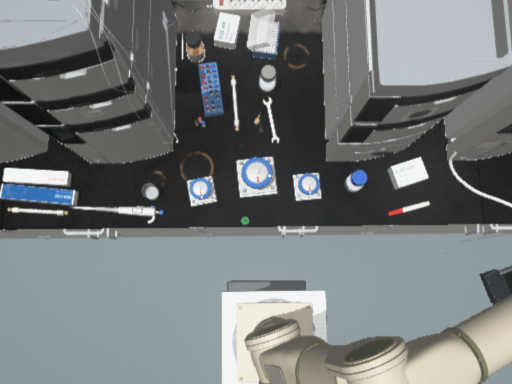

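Holder at top pixel about (257,174). Two small look-alikes sit on either side, at (201,189) and (308,185). The filter is at (245,220), the beaker at (150,191) and the bottle at (356,181).

```bash
cat > h.py <<'E'
from bench import r,camera
import cv2,numpy as np
from scipy.spatial.transform import Rotation as R
def ray(c,u,v,z):
    d=R.from_quat(c["orientation"]).apply([(u-c["cx"])/c["fx"],(v-c["cy"])/c["fy"],1]); return c["eye"]+d*(z-c["eye"][2])/d[2]
def proj(c,p):
    q=R.from_quat(c["orientation"]).inv().apply(np.array(p)-c["eye"]); return np.array([c["cx"]+c["fx"]*q[0]/q[2],c["cy"]+c["fy"]*q[1]/q[2]])
def blue(c):
    h=cv2.cvtColor(c["color"],cv2.COLOR_BGR2HSV); return cv2.inRange(h,(98,120,70),(125,255,255))
E
python3 - <<'E'
from h import *
for n in("top","scene"):
    c=camera(n); m=blue(c)
    for k in cv2.findContours(m,cv2.RETR_EXTERNAL,cv2.CHAIN_APPROX_NONE)[0]:
        if cv2.contourArea(k)>80:
            (u,v),rad=cv2.minEnclosingCircle(k); print(n,round(u),round(v),rad,ray(c,u,v,.074)[:2])
    for nm,(u,v),z in([("plate",(257,177),.008),("filter",(245,220),.01),("beaker",(150,191),.03)] if n=="top" else [("filter",(260,235),.01)]): print(nm,ray(c,u,v,z))
    a=(215,130,90,90) if n=="top" else(195,160,90,90)
    x,y,w,h=a; cv2.imwrite(f"pics/{n}1.png",cv2.resize(c["color"][y:y+h,x:x+w],None,fx=6,fy=6,interpolation=cv2.INTER_CUBIC))
E
```

```text
top 37 194 35.12843704223633 [0.44609231 0.71096088]
top 359 177 8.228358268737793 [ 0.48739019 -0.26418087]
top 257 172 15.226887702941895 [0.50693352 0.04848559]
top 212 77 15.045113563537598 [0.81547723 0.18635973]
plate [0.50496933 0.04654998 0.008     ]
filter [0.3676465  0.08580924 0.01      ]
beaker [0.4593664  0.38087746 0.03      ]
scene 16 320 21.96598243713379 [0.40492396 0.66471154]
scene 193 226 14.221562385559082 [0.43596126 0.24505081]
scene 154 188 9.611381530761719 [0.63613352 0.22875687]
scene 236 187 18.51361846923828 [0.50175354 0.05533188]
scene 320 150 9.60478687286377 [ 0.50213131 -0.28348372]
scene 159 140 16.620868682861328 [0.86897868 0.06849221]
filter [0.36621836 0.0892047  0.01      ]
```

View pics/top1.png

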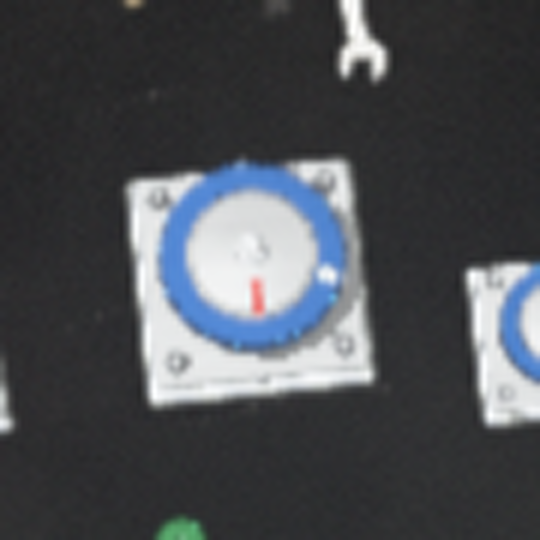

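The white mark leads the red mark by about 70° anticlockwise, so roughly 1.23 rad is already undone and 11.3 rad remain. The axis is near (0.508, 0.048). I'll keep the fingers shut with the tool's +y side against the rim, and orbit while the tool turns with it.

```bash
python3 -m crank '[{"x":-0.065,"y":-0.075,"az":0.05,"claw":1},{"x":-0.09,"y":-0.106,"az":0.1,"claw":1},{"x":-0.115,"y":-0.136,"az":0.15,"claw":1},{"x":-0.14,"y":-0.166,"az":0.2,"claw":1},{"x":-0.165,"y":-0.196,"az":0.25,"claw":1}]' 15
cat >> h.py <<'E'
C=np.array([.508,.0485])
def st():
    s=r.read_state(); M=R.from_quat(s["eef_rot"]).as_matrix(); p=s["ee_pos"]; d=p[:2]-C
    f=s["ft_force"]; n=d/np.hypot(*d)
    print("t%.2f p"%s["time"],p.round(4),"rho %.1f phi %.1f psi %.1f"%(1e3*np.hypot(*d),np.degrees(np.arctan2(d[1],d[0])),np.degrees(np.arctan2(M[1,0],M[0,0]))),"f",f.round(1),"Fr %.1f Ft %.1f"%(f[:2]@n,f[1]*n[0]-f[0]*n[1]),"tilt",M[2].round(3),"q",s["joint_positions"].round(2),"w",round(s["width"],4))
    return s,M
def goal(phi,rho,z):
    # tool +y towards the axis
    s,M=st(); a=np.radians(phi); t=np.array([C[0]+rho*np.cos(a),C[1]+rho*np.sin(a),z])
    ps=a-np.pi/2; x=[np.cos(ps),np.sin(ps),0]; y=[np.sin(ps),-np.cos(ps),0]; G=np.c_[x,y,[0,0,-1]]
    print("shift",(M.T@(t-s["ee_pos"])).round(4),"turn/2",(R.from_matrix(M.T@G).as_rotvec()/2).round(4))
E
python3 -c "from h import *;goal(-35,.08,.2)"
```

```text
t0.20 p [ 0.1869 -0.5962  0.2221] rho 720.2 phi -116.5 psi -72.6 f [-0.8  0.8  0.1] Fr -0.4 Ft -1.1 tilt [-0.001  0.    -1.   ] q [ 1.24  0.33 -0.06  1.46  0.02  1.35 -0.09] w 0.0868
shift [-0.4557 -0.5481  0.0224] turn/2 [2.000e-04 4.000e-04 4.573e-01]schema error: expected keys x, y, z, ax, ay, az, claw
```

```bash
python3 -m crank '[{"x":-0.025,"y":-0.03,"z":0,"ax":0,"ay":0,"az":0.05,"claw":1},{"x":-0.05,"y":-0.06,"z":0,"ax":0,"ay":0,"az":0.1,"claw":1},{"x":-0.075,"y":-0.09,"z":0,"ax":0,"ay":0,"az":0.15,"claw":1},{"x":-0.1,"y":-0.12,"z":0,"ax":0,"ay":0,"az":0.2,"claw":1},{"x":-0.125,"y":-0.15,"z":0,"ax":0,"ay":0,"az":0.25,"claw":1}]' 15
python3 -c "from h import *;goal(-35,.08,.2)"
```

```text
time: 0.62
ee_pos: [0.2933, -0.4305, 0.2224]
eef_rot: [-0.632, 0.775, -0.0, -0.0]
ft_force: [1.2, -0.8, -0.8]
width: 0.0613
t0.62 p [ 0.2933 -0.4305  0.2224] rho 524.9 phi -114.1 psi -101.5 f [ 1.2 -0.8 -0.8] Fr 0.2 Ft 1.4 tilt [ 0.  0. -1.] q [ 1.01  0.11 -0.14  1.73  0.02  1.3  -0.9 ] w 0.0613
shift [-0.4804 -0.188   0.0224] turn/2 [ 0.000e+00 -1.000e-04  2.048e-01]
```

```bash
python3 -m crank '[{"x":-0.035,"y":-0.014,"z":0,"ax":0,"ay":0,"az":0.04,"claw":1},{"x":-0.07,"y":-0.027,"z":0,"ax":0,"ay":0,"az":0.08,"claw":1},{"x":-0.105,"y":-0.041,"z":0,"ax":0,"ay":0,"az":0.12,"claw":1},{"x":-0.14,"y":-0.055,"z":0,"ax":0,"ay":0,"az":0.16,"claw":1},{"x":-0.175,"y":-0.068,"z":0,"ax":0,"ay":0,"az":0.205,"claw":1}]'
python3 -c "from h import *;goal(-35,.08,.15)"
```

```text
time: 1.03
ee_pos: [0.3942, -0.2721, 0.2226]
eef_rot: [-0.462, 0.887, -0.0, -0.0]
ft_force: [1.4, -0.6, 0.0]
width: 0.0281
t1.03 p [ 0.3942 -0.2721  0.2226] rho 340.2 phi -109.5 psi -124.9 f [ 1.4 -0.6  0. ] Fr 0.1 Ft 1.5 tilt [ 0. -0. -1.] q [ 0.81  0.03 -0.3   1.82  0.01  1.3  -1.68] w 0.0281
shift [-0.3279  0.0104  0.0726] turn/2 [-0.0002 -0.0001  0.0005]
```

```bash
python3 -m crank '[{"x":-0.035,"y":0.001,"z":0,"ax":0,"ay":0,"az":0,"claw":1},{"x":-0.07,"y":0.002,"z":0,"ax":0,"ay":0,"az":0,"claw":1},{"x":-0.105,"y":0.003,"z":0,"ax":0,"ay":0,"az":0,"claw":1},{"x":-0.14,"y":0.004,"z":0,"ax":0,"ay":0,"az":0,"claw":1},{"x":-0.175,"y":0.005,"z":0.0,"ax":0,"ay":0,"az":0,"claw":1}]'
python3 -m crank '[{"x":-0.03,"y":0.001,"z":0.01,"ax":0,"ay":0,"az":0,"claw":1},{"x":-0.06,"y":0.002,"z":0.025,"ax":0,"ay":0,"az":0,"claw":1},{"x":-0.09,"y":0.003,"z":0.04,"ax":0,"ay":0,"az":0,"claw":1},{"x":-0.12,"y":0.004,"z":0.055,"ax":0,"ay":0,"az":0,"claw":1},{"x":-0.153,"y":0.0055,"z":0.0725,"ax":0,"ay":0,"az":0,"claw":1}]'
python3 -c "from h import *;goal(-35,.07,.058)"
```

```text
time: 1.45
ee_pos: [0.4897, -0.1257, 0.2226]
eef_rot: [-0.464, 0.886, -0.0, 0.0]
ft_force: [0.9, -0.7, -0.7]
width: 0.0019
time: 1.87
ee_pos: [0.5725, 0.0023, 0.1497]
eef_rot: [-0.463, 0.886, -0.0, 0.0]
ft_force: [-0.4, -1.3, 0.8]
width: 0.0005
t1.87 p [0.5725 0.0023 0.1497] rho 79.4 phi -35.6 psi -124.8 f [-0.4 -1.3  0.8] Fr 0.5 Ft -1.3 tilt [ 0.    -0.001 -1.   ] q [ 0.38  0.32 -0.55  1.67  0.18  1.2  -2.4 ] w 0.0005
shift [-0.0009  0.0095  0.0917] turn/2 [-0.0005  0.      0.0018]
```

```bash
python3 -m crank '[{"x":-0.001,"y":0,"z":0.02,"ax":0,"ay":0,"az":0,"claw":1},{"x":-0.001,"y":0,"z":0.045,"ax":0,"ay":0,"az":0,"claw":1},{"x":-0.001,"y":0,"z":0.07,"ax":0,"ay":0,"az":0,"claw":1},{"x":-0.001,"y":0.005,"z":0.09,"ax":0,"ay":0,"az":0.001,"claw":1},{"x":-0.001,"y":0.0095,"z":0.092,"ax":0,"ay":0,"az":0.002,"claw":1}]'
python3 -c "from h import *;st()"
python3 -m crank '[{"x":0,"y":0.004,"z":0,"ax":0,"ay":0,"az":0,"claw":1},{"x":0,"y":0.008,"z":0,"ax":0,"ay":0,"az":0,"claw":1},{"x":0,"y":0.011,"z":0,"ax":0,"ay":0,"az":0,"claw":1},{"x":0,"y":0.014,"z":0,"ax":0,"ay":0,"az":0,"claw":1},{"x":0,"y":0.015,"z":0,"ax":0,"ay":0,"az":0,"claw":1}]'
python3 - <<'E'
from h import *
st()
c=camera("scene");a=cv2.resize(c["color"][130:250,160:320],None,fx=5,fy=5,interpolation=cv2.INTER_CUBIC);cv2.imwrite("pics/s2.png",a)
E
```

```text
time: 2.28
ee_pos: [0.5618, 0.0077, 0.0541]
eef_rot: [-0.462, 0.887, 0.002, -0.003]
ft_force: [-0.5, -0.2, 0.7]
width: 0.0007
t2.28 p [0.5618 0.0077 0.0541] rho 67.5 phi -37.2 psi -125.0 f [-0.5 -0.2  0.7] Fr -0.3 Ft -0.4 tilt [ 0.003  0.005 -1.   ] q [ 0.35  0.41 -0.53  1.78  0.24  1.02 -2.45] w 0.0007
time: 2.7
ee_pos: [0.5535, 0.0163, 0.0597]
eef_rot: [-0.462, 0.887, -0.001, 0.001]
ft_force: [4.1, -2.5, 1.8]
width: 0.0001
t2.70 p [0.5535 0.0163 0.0597] rho 55.8 phi -35.2 psi -125.0 f [ 4.1 -2.5  1.8] Fr 4.8 Ft 0.3 tilt [-0.002 -0.004 -1.   ] q [ 0.35  0.38 -0.54  1.81  0.23  1.01 -2.47] w 0.0001
```

View pics/s2.png

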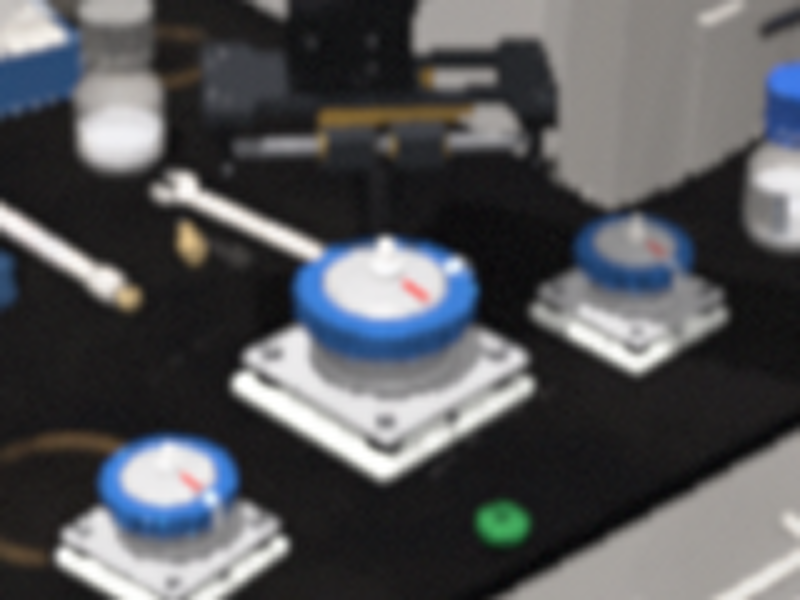

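Light contact, about 4.8 N. The finger is behind the rim, and the contact radius implies the axis is at about (0.509, 0.0475). Starting the arc now: 25° per call about the axis, radius 54 mm.

```bash
sed -i 's/^C=.*/C=np.array([.509,.0475])/' h.py
python3 -m crank '[{"x":-0.0047,"y":0.0002,"z":0,"ax":0,"ay":0,"az":-0.0436,"claw":1},{"x":-0.0094,"y":0.0008,"z":0,"ax":0,"ay":0,"az":-0.0873,"claw":1},{"x":-0.014,"y":0.0018,"z":0,"ax":0,"ay":0,"az":-0.1309,"claw":1},{"x":-0.0185,"y":0.0033,"z":0,"ax":0,"ay":0,"az":-0.1745,"claw":1},{"x":-0.0228,"y":0.0051,"z":0,"ax":0,"ay":0,"az":-0.2182,"claw":1}]'
python3 -c "from h import *;st()"
python3 -m crank '[{"x":-0.0047,"y":0.0002,"z":0,"ax":0,"ay":0,"az":-0.0436,"claw":1},{"x":-0.0094,"y":0.0008,"z":0,"ax":0,"ay":0,"az":-0.0873,"claw":1},{"x":-0.014,"y":0.0018,"z":0,"ax":0,"ay":0,"az":-0.1309,"claw":1},{"x":-0.0185,"y":0.0033,"z":0,"ax":0,"ay":0,"az":-0.1745,"claw":1},{"x":-0.0228,"y":0.0051,"z":0,"ax":0,"ay":0,"az":-0.2182,"claw":1}]'
python3 - <<'E'
from h import *
goal(15,.054,.058)
c=camera("top");a=cv2.resize(c["color"][130:220,215:305],None,fx=6,fy=6,interpolation=cv2.INTER_CUBIC);cv2.imwrite("pics/t3.png",a)
c=camera("scene");a=cv2.resize(c["color"][160:220,195:275],None,fx=6,fy=6,interpolation=cv2.INTER_CUBIC);cv2.imwrite("pics/s3.png",a)
E
```

```text
time: 3.17
ee_pos: [0.5628, 0.0377, 0.0592]
eef_rot: [-0.644, 0.765, -0.001, 0.001]
ft_force: [3.9, -1.6, 3.3]
width: 0.0006
t3.17 p [0.5628 0.0377 0.0592] rho 54.7 phi -10.3 psi -99.8 f [ 3.9 -1.6  3.3] Fr 4.1 Ft -0.9 tilt [-0.    -0.003 -1.   ] q [ 0.37  0.42 -0.62  1.78  0.28  1.03 -2.1 ] w 0.0006
time: 3.58
ee_pos: [0.5619, 0.0618, 0.0594]
eef_rot: [0.795, -0.607, 0.001, -0.001]
ft_force: [4.2, 0.2, 2.6]
width: 0.0005
t3.58 p [0.5619 0.0618 0.0594] rho 54.8 phi 15.2 psi -74.7 f [4.2 0.2 2.6] Fr 4.1 Ft -0.9 tilt [ 0.    -0.004 -1.   ] q [ 0.4   0.44 -0.71  1.77  0.33  1.04 -1.74] w 0.0005
shift [0.0002 0.0008 0.0014] turn/2 [-0.002  -0.0002  0.0023]
```

View pics/s3.png

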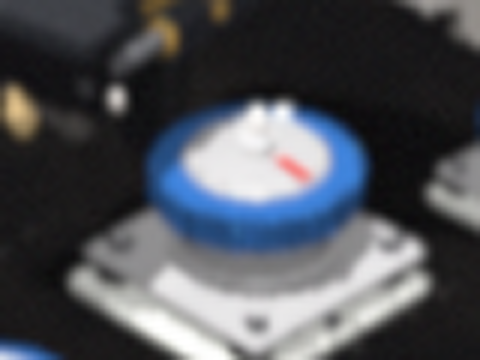

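```bash
python3 -m crank '[{"x":-0.0047,"y":0.0006,"z":0,"ax":0,"ay":0,"az":-0.0436,"claw":1},{"x":-0.0094,"y":0.0014,"z":0,"ax":0,"ay":0,"az":-0.0873,"claw":1},{"x":-0.014,"y":0.0024,"z":0,"ax":0,"ay":0,"az":-0.1309,"claw":1},{"x":-0.0185,"y":0.0039,"z":0,"ax":0,"ay":0,"az":-0.1745,"claw":1},{"x":-0.0228,"y":0.0057,"z":0,"ax":0,"ay":0,"az":-0.2182,"claw":1}]'
python3 -m crank '[{"x":-0.0047,"y":0.0002,"z":0,"ax":0,"ay":0,"az":-0.0436,"claw":1},{"x":-0.0094,"y":0.0008,"z":0,"ax":0,"ay":0,"az":-0.0873,"claw":1},{"x":-0.014,"y":0.0018,"z":0,"ax":0,"ay":0,"az":-0.1309,"claw":1},{"x":-0.0185,"y":0.0033,"z":0,"ax":0,"ay":0,"az":-0.1745,"claw":1},{"x":-0.0228,"y":0.0051,"z":0,"ax":0,"ay":0,"az":-0.2182,"claw":1}]'
python3 -c "
from h import *;goal(65,.054,.058)
c=dict(fx=471.976,fy=471.976,cx=247.4787,cy=191.834,eye=np.array([-0.31593798,0.74722534,0.76094997]),orientation=[-0.37078696,0.79782281,-0.43684263,0.18752151])
for u,v in [(160+455/5,130+267/5),(195+285/6,160+105/6)]:
  p=ray(c,u,v,.0745);d=p[:2]-C;print(p,np.degrees(np.arctan2(d[1],d[0])))
"
python3 -m crank '[{"x":-0.0047,"y":0.0002,"z":0,"ax":0,"ay":0,"az":-0.0436,"claw":1},{"x":-0.0094,"y":0.0008,"z":0,"ax":0,"ay":0,"az":-0.0873,"claw":1},{"x":-0.014,"y":0.0018,"z":0,"ax":0,"ay":0,"az":-0.1309,"claw":1},{"x":-0.0185,"y":0.0033,"z":0,"ax":0,"ay":0,"az":-0.1745,"claw":1},{"x":-0.0228,"y":0.0051,"z":0,"ax":0,"ay":0,"az":-0.2182,"claw":1}]'
python3 -m crank '[{"x":-0.0047,"y":0.0002,"z":0,"ax":0,"ay":0,"az":-0.0436,"claw":1},{"x":-0.0094,"y":0.0008,"z":0,"ax":0,"ay":0,"az":-0.0873,"claw":1},{"x":-0.014,"y":0.0018,"z":0,"ax":0,"ay":0,"az":-0.1309,"claw":1},{"x":-0.0185,"y":0.0033,"z":0,"ax":0,"ay":0,"az":-0.1745,"claw":1},{"x":-0.0228,"y":0.0051,"z":0,"ax":0,"ay":0,"az":-0.2182,"claw":1}]'
python3 -c "
from h import *;goal(115,.054,.058)
c=camera('scene');cv2.imwrite('pics/s4.png',cv2.resize(c['color'][160:220,195:275],None,fx=6,fy=6,interpolation=cv2.INTER_CUBIC))
c=camera('top');cv2.imwrite('pics/t4.png',cv2.resize(c['color'][130:220,215:305],None,fx=6,fy=6,interpolation=cv2.INTER_CUBIC))"
```

```text
time: 4.1
ee_pos: [0.5501, 0.083, 0.0592]
eef_rot: [0.907, -0.422, 0.001, -0.001]
ft_force: [5.1, 2.2, 4.6]
width: 0.0005
time: 4.52
ee_pos: [0.5309, 0.0977, 0.0591]
eef_rot: [0.977, -0.215, 0.001, -0.001]
ft_force: [3.5, 4.7, 3.7]
width: 0.0005
t4.52 p [0.5309 0.0977 0.0591] rho 54.8 phi 66.4 psi -24.9 f [3.5 4.7 3.7] Fr 5.7 Ft -1.4 tilt [ 0.001 -0.003 -1.   ] q [ 0.49  0.46 -0.9   1.83  0.41  1.05 -1.  ] w 0.0005
shift [0.0013 0.0007 0.0011] turn/2 [-0.0014 -0.0007  0.0012]
[0.49037228 0.0132746  0.0745    ] -118.5579465523227
[0.52830319 0.01145567 0.0745    ] -61.82916121390795
time: 4.93
ee_pos: [0.5074, 0.1028, 0.0588]
eef_rot: [1.0, 0.001, 0.001, -0.001]
ft_force: [0.5, 5.9, 3.9]
width: 0.0004
time: 5.35
ee_pos: [0.4838, 0.0974, 0.0584]
eef_rot: [0.976, 0.218, -0.0, -0.001]
ft_force: [-1.3, 5.8, 4.9]
width: 0.0009
t5.35 p [0.4838 0.0974 0.0584] rho 55.9 phi 116.8 psi 25.2 f [-1.3  5.8  4.9] Fr 5.7 Ft -1.4 tilt [ 0.    -0.002 -1.   ] q [ 0.69  0.45 -1.13  1.94  0.46  1.05 -0.21] w 0.0009
shift [0.0017 0.0019 0.0004] turn/2 [-0.0008 -0.0002  0.0016]
```

View pics/s4.png

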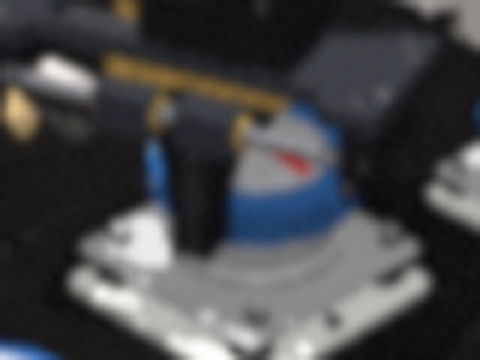

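```bash
python3 -m crank '[{"x":-0.0047,"y":0.0002,"z":0,"ax":0,"ay":0,"az":-0.0436,"claw":1},{"x":-0.0094,"y":0.0008,"z":0,"ax":0,"ay":0,"az":-0.0873,"claw":1},{"x":-0.014,"y":0.0018,"z":0,"ax":0,"ay":0,"az":-0.1309,"claw":1},{"x":-0.0185,"y":0.0033,"z":0,"ax":0,"ay":0,"az":-0.1745,"claw":1},{"x":-0.0228,"y":0.0051,"z":0,"ax":0,"ay":0,"az":-0.2182,"claw":1}]'
python3 -c "
from h import *;goal(140,.054,.058)"
python3 -m crank '[{"x":0,"y":-0.004,"z":0,"ax":0,"ay":0,"az":0,"claw":1},{"x":0,"y":-0.008,"z":0,"ax":0,"ay":0,"az":0,"claw":1},{"x":0,"y":-0.011,"z":0,"ax":0,"ay":0,"az":0,"claw":1},{"x":0,"y":-0.012,"z":0,"ax":0,"ay":0,"az":0,"claw":1},{"x":0,"y":-0.012,"z":0,"ax":0,"ay":0,"az":0,"claw":1}]'
python3 -m crank '[{"x":0.008,"y":0.0005,"z":0,"ax":0,"ay":0,"az":0.0611,"claw":1},{"x":0.016,"y":0.002,"z":0,"ax":0,"ay":0,"az":0.1222,"claw":1},{"x":0.0237,"y":0.0044,"z":0,"ax":0,"ay":0,"az":0.1833,"claw":1},{"x":0.031,"y":0.0077,"z":0,"ax":0,"ay":0,"az":0.2443,"claw":1},{"x":0.0379,"y":0.0119,"z":0,"ax":0,"ay":0,"az":0.3054,"claw":1}]'
python3 -c "
from h import *;goal(105,.066,.058)
c=camera('top');cv2.imwrite('pics/t5.png',cv2.resize(c['color'][130:220,215:305],None,fx=6,fy=6,interpolation=cv2.INTER_CUBIC))"
```

```text
time: 5.87
ee_pos: [0.4647, 0.0825, 0.058]
eef_rot: [0.906, 0.424, -0.001, -0.001]
ft_force: [-3.3, 4.9, 3.1]
width: 0.0004
t5.87 p [0.4647 0.0825 0.058 ] rho 56.4 phi 141.6 psi 50.2 f [-3.3  4.9  3.1] Fr 5.6 Ft -1.8 tilt [-0.001 -0.002 -1.   ] q [ 0.82  0.46 -1.25  1.99  0.5   1.06  0.21] w 0.0004
shift [0.0016 0.0024 0.    ] turn/2 [-0.0009  0.0003  0.0015]
time: 6.28
ee_pos: [0.4566, 0.0895, 0.058]
eef_rot: [0.906, 0.423, -0.0, 0.0]
ft_force: [-0.7, -0.0, -0.1]
width: 0.001
time: 6.7
ee_pos: [0.4906, 0.1111, 0.0581]
eef_rot: [0.992, 0.128, 0.0, 0.0]
ft_force: [0.7, 0.5, 0.1]
width: 0.0006
t6.70 p [0.4906 0.1111 0.0581] rho 66.2 phi 106.1 psi 14.7 f [0.7 0.5 0.1] Fr 0.2 Ft -0.8 tilt [ 0.  0. -1.] q [ 0.61  0.44 -1.07  1.92  0.45  1.05 -0.4 ] w 0.0006
shift [0.0013 0.0002 0.0001] turn/2 [ 0.0002 -0.     -0.0029]
```

```bash
sed -i 's/^C=.*/C=np.array([.508,.0485])/' h.py
python3 -m crank '[{"x":0.008,"y":0.0005,"z":0,"ax":0,"ay":0,"az":0.0611,"claw":1},{"x":0.016,"y":0.002,"z":0,"ax":0,"ay":0,"az":0.1222,"claw":1},{"x":0.0237,"y":0.0044,"z":0,"ax":0,"ay":0,"az":0.1833,"claw":1},{"x":0.031,"y":0.0077,"z":0,"ax":0,"ay":0,"az":0.2443,"claw":1},{"x":0.0379,"y":0.0119,"z":0,"ax":0,"ay":0,"az":0.3054,"claw":1}]'
python3 -m crank '[{"x":0.008,"y":0.0005,"z":0,"ax":0,"ay":0,"az":0.0611,"claw":1},{"x":0.016,"y":0.002,"z":0,"ax":0,"ay":0,"az":0.1222,"claw":1},{"x":0.0237,"y":0.0044,"z":0,"ax":0,"ay":0,"az":0.1833,"claw":1},{"x":0.031,"y":0.0077,"z":0,"ax":0,"ay":0,"az":0.2443,"claw":1},{"x":0.0379,"y":0.0119,"z":0,"ax":0,"ay":0,"az":0.3054,"claw":1}]'
python3 -m crank '[{"x":0.008,"y":0.0005,"z":0,"ax":0,"ay":0,"az":0.0611,"claw":1},{"x":0.016,"y":0.002,"z":0,"ax":0,"ay":0,"az":0.1222,"claw":1},{"x":0.0237,"y":0.0044,"z":0,"ax":0,"ay":0,"az":0.1833,"claw":1},{"x":0.031,"y":0.0077,"z":0,"ax":0,"ay":0,"az":0.2443,"claw":1},{"x":0.0379,"y":0.0119,"z":0,"ax":0,"ay":0,"az":0.3054,"claw":1}]'
python3 -m crank '[{"x":0.008,"y":0.0005,"z":0,"ax":0,"ay":0,"az":0.0611,"claw":1},{"x":0.016,"y":0.002,"z":0,"ax":0,"ay":0,"az":0.1222,"claw":1},{"x":0.0237,"y":0.0044,"z":0,"ax":0,"ay":0,"az":0.1833,"claw":1},{"x":0.031,"y":0.0077,"z":0,"ax":0,"ay":0,"az":0.2443,"claw":1},{"x":0.0379,"y":0.0119,"z":0,"ax":0,"ay":0,"az":0.3054,"claw":1}]'
python3 -c "
from h import *;goal(-35,.0547,.059)
c=camera('scene');cv2.imwrite('pics/s5.png',cv2.resize(c['color'][160:220,195:275],None,fx=6,fy=6,interpolation=cv2.INTER_CUBIC))"
```

```text
time: 7.17
ee_pos: [0.5301, 0.1092, 0.058]
eef_rot: [0.985, -0.175, -0.0, 0.0]
ft_force: [0.2, -0.6, 0.4]
width: 0.0005
time: 7.58
ee_pos: [0.5616, 0.0849, 0.0579]
eef_rot: [0.886, -0.463, -0.0, 0.0]
ft_force: [-0.2, 0.5, 0.2]
width: 0.0004
time: 8.0
ee_pos: [0.5735, 0.0468, 0.0579]
eef_rot: [-0.706, 0.708, 0.0, -0.0]
ft_force: [0.1, -0.9, -0.3]
width: 0.0001
time: 8.42
ee_pos: [0.5614, 0.0088, 0.0579]
eef_rot: [-0.461, 0.888, 0.0, -0.0]
ft_force: [-0.1, 0.6, -0.3]
width: 0.0007
t8.42 p [0.5614 0.0088 0.0579] rho 66.5 phi -36.7 psi -125.1 f [-0.1  0.6 -0.3] Fr -0.4 Ft 0.4 tilt [ 0.  0. -1.] q [ 0.34  0.4  -0.52  1.79  0.23  1.02 -2.45] w 0.0007
shift [-0.0019  0.0118 -0.0011] turn/2 [ 0.0001 -0.0001 -0.0013]
```

View pics/s5.png

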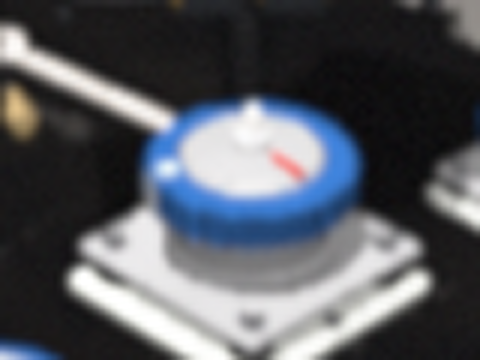

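```bash
python3 -c "
from h import *
c=dict(fx=471.976,fy=471.976,cx=247.4787,cy=191.834,eye=np.array([-0.31593798,0.74722534,0.76094997]),orientation=[-0.37078696,0.79782281,-0.43684263,0.18752151])
for u,v,z in [(168,168,.076),(305,182,.080),(268,151,.08),(252,102,.099)]:
  p=ray(c,195+(u+.5)/6-.5,160+(v+.5)/6-.5,z);d=p[:2]-C;print(p,np.hypot(*d),np.degrees(np.arctan2(d[1],d[0])))
"
python3 -m crank '[{"x":-0.002,"y":0.004,"z":-0.001,"ax":0,"ay":0,"az":0,"claw":1},{"x":-0.002,"y":0.007,"z":-0.001,"ax":0,"ay":0,"az":0,"claw":1},{"x":-0.002,"y":0.01,"z":-0.001,"ax":0,"ay":0,"az":0,"claw":1},{"x":-0.002,"y":0.0118,"z":-0.001,"ax":0,"ay":0,"az":0,"claw":1},{"x":-0.002,"y":0.0118,"z":-0.001,"ax":0,"ay":0,"az":0,"claw":1}]'
python3 -m crank '[{"x":-0.0047,"y":0.0002,"z":0,"ax":0,"ay":0,"az":-0.0436,"claw":1},{"x":-0.0094,"y":0.0008,"z":0,"ax":0,"ay":0,"az":-0.0873,"claw":1},{"x":-0.014,"y":0.0018,"z":0,"ax":0,"ay":0,"az":-0.1309,"claw":1},{"x":-0.0185,"y":0.0033,"z":0,"ax":0,"ay":0,"az":-0.1745,"claw":1},{"x":-0.0228,"y":0.0051,"z":0,"ax":0,"ay":0,"az":-0.2182,"claw":1}]'
python3 -m crank '[{"x":-0.0047,"y":0.0002,"z":0,"ax":0,"ay":0,"az":-0.0436,"claw":1},{"x":-0.0094,"y":0.0008,"z":0,"ax":0,"ay":0,"az":-0.0873,"claw":1},{"x":-0.014,"y":0.0018,"z":0,"ax":0,"ay":0,"az":-0.1309,"claw":1},{"x":-0.0185,"y":0.0033,"z":0,"ax":0,"ay":0,"az":-0.1745,"claw":1},{"x":-0.0228,"y":0.0051,"z":0,"ax":0,"ay":0,"az":-0.2182,"claw":1}]'
python3 -c "
from h import *;goal(15,.0547,.059)"
```

```text
[0.52043489 0.08826192 0.076     ] 0.04166096992311153 72.63378121526286
[0.46882882 0.05207518 0.08      ] 0.039333991263489146 174.78503037301715
[0.49857959 0.04838793 0.08      ] 0.009421080278050855 -179.31843167742872
[0.51169327 0.04710211 0.099     ] 0.00394896481569872 -20.731559368651602
time: 8.88
ee_pos: [0.5538, 0.0179, 0.0595]
eef_rot: [-0.463, 0.886, -0.001, 0.001]
ft_force: [4.9, -2.9, -0.4]
width: 0.0004
time: 9.3
ee_pos: [0.563, 0.0394, 0.0595]
eef_rot: [-0.645, 0.764, -0.001, 0.001]
ft_force: [4.2, -1.8, 0.9]
width: 0.0005
time: 9.72
ee_pos: [0.5619, 0.0635, 0.0596]
eef_rot: [0.796, -0.606, 0.001, -0.001]
ft_force: [4.6, -0.1, 1.3]
width: 0.0008
t9.72 p [0.5619 0.0635 0.0596] rho 55.9 phi 15.5 psi -74.6 f [ 4.6 -0.1  1.3] Fr 4.4 Ft -1.3 tilt [-0.    -0.002 -1.   ] q [ 0.38  0.44 -0.69  1.77  0.32  1.04 -1.73] w 0.0008
shift [0.0005 0.0012 0.0006] turn/2 [-0.0011  0.0001  0.0037]
```

```bash
python3 -m crank '[{"x":-0.0047,"y":0.0002,"z":0,"ax":0,"ay":0,"az":-0.0436,"claw":1},{"x":-0.0094,"y":0.0008,"z":0,"ax":0,"ay":0,"az":-0.0873,"claw":1},{"x":-0.014,"y":0.0018,"z":0,"ax":0,"ay":0,"az":-0.1309,"claw":1},{"x":-0.0185,"y":0.0033,"z":0,"ax":0,"ay":0,"az":-0.1745,"claw":1},{"x":-0.0228,"y":0.0051,"z":0,"ax":0,"ay":0,"az":-0.2182,"claw":1}]'
python3 -m crank '[{"x":-0.0047,"y":0.0002,"z":0,"ax":0,"ay":0,"az":-0.0436,"claw":1},{"x":-0.0094,"y":0.0008,"z":0,"ax":0,"ay":0,"az":-0.0873,"claw":1},{"x":-0.014,"y":0.0018,"z":0,"ax":0,"ay":0,"az":-0.1309,"claw":1},{"x":-0.0185,"y":0.0033,"z":0,"ax":0,"ay":0,"az":-0.1745,"claw":1},{"x":-0.0228,"y":0.0051,"z":0,"ax":0,"ay":0,"az":-0.2182,"claw":1}]'
python3 -m crank '[{"x":-0.0047,"y":0.0002,"z":0,"ax":0,"ay":0,"az":-0.0436,"claw":1},{"x":-0.0094,"y":0.0008,"z":0,"ax":0,"ay":0,"az":-0.0873,"claw":1},{"x":-0.014,"y":0.0018,"z":0,"ax":0,"ay":0,"az":-0.1309,"claw":1},{"x":-0.0185,"y":0.0033,"z":0,"ax":0,"ay":0,"az":-0.1745,"claw":1},{"x":-0.0228,"y":0.0051,"z":0,"ax":0,"ay":0,"az":-0.2182,"claw":1}]'
python3 -m crank '[{"x":-0.0047,"y":0.0002,"z":0,"ax":0,"ay":0,"az":-0.0436,"claw":1},{"x":-0.0094,"y":0.0008,"z":0,"ax":0,"ay":0,"az":-0.0873,"claw":1},{"x":-0.014,"y":0.0018,"z":0,"ax":0,"ay":0,"az":-0.1309,"claw":1},{"x":-0.0185,"y":0.0033,"z":0,"ax":0,"ay":0,"az":-0.1745,"claw":1},{"x":-0.0228,"y":0.0051,"z":0,"ax":0,"ay":0,"az":-0.2182,"claw":1}]'
python3 -m crank '[{"x":-0.0047,"y":0.0002,"z":0,"ax":0,"ay":0,"az":-0.0436,"claw":1},{"x":-0.0094,"y":0.0008,"z":0,"ax":0,"ay":0,"az":-0.0873,"claw":1},{"x":-0.014,"y":0.0018,"z":0,"ax":0,"ay":0,"az":-0.1309,"claw":1},{"x":-0.0185,"y":0.0033,"z":0,"ax":0,"ay":0,"az":-0.1745,"claw":1},{"x":-0.0228,"y":0.0051,"z":0,"ax":0,"ay":0,"az":-0.2182,"claw":1}]'
python3 -c "
from h import *;goal(140,.0547,.059)"
```

```text
time: 10.13
ee_pos: [0.5508, 0.0848, 0.0596]
eef_rot: [0.908, -0.419, 0.001, -0.001]
ft_force: [3.5, 1.5, 0.1]
width: 0.0005
time: 10.55
ee_pos: [0.5318, 0.0993, 0.0596]
eef_rot: [0.977, -0.212, 0.001, -0.001]
ft_force: [2.6, 3.2, 1.4]
width: 0.0001
time: 10.97
ee_pos: [0.5086, 0.1044, 0.0596]
eef_rot: [1.0, 0.004, 0.0, -0.001]
ft_force: [0.5, 4.0, 2.7]
width: 0.0004
time: 11.38
ee_pos: [0.4853, 0.0992, 0.0595]
eef_rot: [0.975, 0.221, 0.0, -0.001]
ft_force: [-1.4, 5.1, 2.9]
width: 0.0005
time: 11.8
ee_pos: [0.4663, 0.0846, 0.0592]
eef_rot: [0.904, 0.427, -0.0, -0.001]
ft_force: [-3.0, 3.7, 3.3]
width: 0.0005
t11.80 p [0.4663 0.0846 0.0592] rho 55.2 phi 139.1 psi 50.5 f [-3.   3.7  3.3] Fr 4.7 Ft -0.8 tilt [ 0.    -0.002 -1.   ] q [ 0.8   0.45 -1.23  1.98  0.48  1.05  0.23] w 0.0005
shift [-0.0008  0.0004  0.0002] turn/2 [-0.0008 -0.0002  0.0046]
```

```bash
python3 -m crank '[{"x":0,"y":-0.004,"z":0,"ax":0,"ay":0,"az":0,"claw":1},{"x":0,"y":-0.008,"z":0,"ax":0,"ay":0,"az":0,"claw":1},{"x":0,"y":-0.011,"z":0,"ax":0,"ay":0,"az":0,"claw":1},{"x":0,"y":-0.012,"z":0,"ax":0,"ay":0,"az":0,"claw":1},{"x":0,"y":-0.012,"z":0,"ax":0,"ay":0,"az":0,"claw":1}]'
python3 -m crank '[{"x":0.008,"y":0.0005,"z":0,"ax":0,"ay":0,"az":0.0611,"claw":1},{"x":0.016,"y":0.002,"z":0,"ax":0,"ay":0,"az":0.1222,"claw":1},{"x":0.0237,"y":0.0044,"z":0,"ax":0,"ay":0,"az":0.1833,"claw":1},{"x":0.031,"y":0.0077,"z":0,"ax":0,"ay":0,"az":0.2443,"claw":1},{"x":0.0379,"y":0.0119,"z":0,"ax":0,"ay":0,"az":0.3054,"claw":1}]'
python3 -m crank '[{"x":0.008,"y":0.0005,"z":0,"ax":0,"ay":0,"az":0.0611,"claw":1},{"x":0.016,"y":0.002,"z":0,"ax":0,"ay":0,"az":0.1222,"claw":1},{"x":0.0237,"y":0.0044,"z":0,"ax":0,"ay":0,"az":0.1833,"claw":1},{"x":0.031,"y":0.0077,"z":0,"ax":0,"ay":0,"az":0.2443,"claw":1},{"x":0.0379,"y":0.0119,"z":0,"ax":0,"ay":0,"az":0.3054,"claw":1}]'
python3 -m crank '[{"x":0.008,"y":0.0005,"z":0,"ax":0,"ay":0,"az":0.0611,"claw":1},{"x":0.016,"y":0.002,"z":0,"ax":0,"ay":0,"az":0.1222,"claw":1},{"x":0.0237,"y":0.0044,"z":0,"ax":0,"ay":0,"az":0.1833,"claw":1},{"x":0.031,"y":0.0077,"z":0,"ax":0,"ay":0,"az":0.2443,"claw":1},{"x":0.0379,"y":0.0119,"z":0,"ax":0,"ay":0,"az":0.3054,"claw":1}]'
python3 -m crank '[{"x":0.008,"y":0.0005,"z":0,"ax":0,"ay":0,"az":0.0611,"claw":1},{"x":0.016,"y":0.002,"z":0,"ax":0,"ay":0,"az":0.1222,"claw":1},{"x":0.0237,"y":0.0044,"z":0,"ax":0,"ay":0,"az":0.1833,"claw":1},{"x":0.031,"y":0.0077,"z":0,"ax":0,"ay":0,"az":0.2443,"claw":1},{"x":0.0379,"y":0.0119,"z":0,"ax":0,"ay":0,"az":0.3054,"claw":1}]'
python3 -m crank '[{"x":0.008,"y":0.0005,"z":0,"ax":0,"ay":0,"az":0.0611,"claw":1},{"x":0.016,"y":0.002,"z":0,"ax":0,"ay":0,"az":0.1222,"claw":1},{"x":0.0237,"y":0.0044,"z":0,"ax":0,"ay":0,"az":0.1833,"claw":1},{"x":0.031,"y":0.0077,"z":0,"ax":0,"ay":0,"az":0.2443,"claw":1},{"x":0.0379,"y":0.0119,"z":0,"ax":0,"ay":0,"az":0.3054,"claw":1}]' | tail -4
python3 -c "
from h import *;goal(-35,.0542,.06)
c=camera('scene');cv2.imwrite('pics/s6.png',cv2.resize(c['color'][160:220,195:275],None,fx=6,fy=6,interpolation=cv2.INTER_CUBIC))"
```

```text
time: 12.22
ee_pos: [0.4581, 0.091, 0.0591]
eef_rot: [0.906, 0.423, 0.0, 0.0]
ft_force: [-0.5, -0.5, 0.7]
width: 0.0003
time: 12.63
ee_pos: [0.4921, 0.1126, 0.0591]
eef_rot: [0.992, 0.128, 0.0, 0.0]
ft_force: [-0.1, -0.6, -0.2]
width: 0.0008
time: 13.05
ee_pos: [0.5318, 0.1108, 0.0591]
eef_rot: [0.984, -0.176, 0.0, 0.0]
ft_force: [-0.8, 0.5, -1.0]
width: 0.0006
time: 13.47
ee_pos: [0.5634, 0.0865, 0.059]
eef_rot: [0.886, -0.464, 0.0, -0.0]
ft_force: [-0.6, 0.5, -0.1]
width: 0.0003
time: 13.88
ee_pos: [0.5753, 0.0484, 0.0591]
eef_rot: [-0.706, 0.709, -0.0, 0.0]
ft_force: [-0.2, -0.7, 0.0]
width: 0.0005
ee_pos: [0.5633, 0.0103, 0.059]
eef_rot: [-0.46, 0.888, -0.0, 0.0]
ft_force: [-0.2, 0.2, 0.7]
width: 0.0006
t14.30 p [0.5633 0.0103 0.059 ] rho 67.2 phi -34.6 psi -125.3 f [-0.2  0.2  0.7] Fr -0.3 Ft 0.1 tilt [-0. -0. -1.] q [ 0.32  0.39 -0.5   1.78  0.22  1.02 -2.45] w 0.0006
shift [ 0.0005  0.013  -0.001 ] turn/2 [-0.0002  0.     -0.0024]
```

View pics/s6.png

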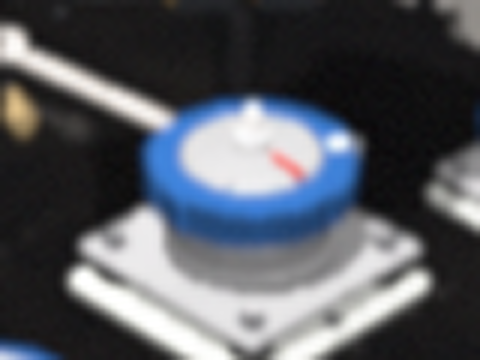

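White mark at (338,142): it has passed the red mark once, so the collar is about 70° past one full turn. Third stroke next.

```bash
python3 -c "
from h import *
c=dict(fx=471.976,fy=471.976,cx=247.4787,cy=191.834,eye=np.array([-0.31593798,0.74722534,0.76094997]),orientation=[-0.37078696,0.79782281,-0.43684263,0.18752151])
for u,v,z in [(338,142,.0765)]:
  p=ray(c,195+(u+.5)/6-.5,160+(v+.5)/6-.5,z);d=p[:2]-C;print(p,np.hypot(*d),np.degrees(np.arctan2(d[1],d[0])))
"
python3 -m crank '[{"x":0,"y":0.004,"z":-0.001,"ax":0,"ay":0,"az":0,"claw":1},{"x":0,"y":0.007,"z":-0.001,"ax":0,"ay":0,"az":0,"claw":1},{"x":0,"y":0.01,"z":-0.001,"ax":0,"ay":0,"az":0,"claw":1},{"x":0,"y":0.013,"z":-0.001,"ax":0,"ay":0,"az":-0.002,"claw":1},{"x":0,"y":0.013,"z":-0.001,"ax":0,"ay":0,"az":-0.002,"claw":1}]'
python3 -m crank '[{"x":-0.0047,"y":0.0002,"z":0,"ax":0,"ay":0,"az":-0.0436,"claw":1},{"x":-0.0094,"y":0.0008,"z":0,"ax":0,"ay":0,"az":-0.0873,"claw":1},{"x":-0.014,"y":0.0018,"z":0,"ax":0,"ay":0,"az":-0.1309,"claw":1},{"x":-0.0185,"y":0.0033,"z":0,"ax":0,"ay":0,"az":-0.1745,"claw":1},{"x":-0.0228,"y":0.0051,"z":0,"ax":0,"ay":0,"az":-0.2182,"claw":1}]'
python3 -m crank '[{"x":-0.0047,"y":0.0002,"z":0,"ax":0,"ay":0,"az":-0.0436,"claw":1},{"x":-0.0094,"y":0.0008,"z":0,"ax":0,"ay":0,"az":-0.0873,"claw":1},{"x":-0.014,"y":0.0018,"z":0,"ax":0,"ay":0,"az":-0.1309,"claw":1},{"x":-0.0185,"y":0.0033,"z":0,"ax":0,"ay":0,"az":-0.1745,"claw":1},{"x":-0.0228,"y":0.0051,"z":0,"ax":0,"ay":0,"az":-0.2182,"claw":1}]'
python3 -m crank '[{"x":-0.0047,"y":0.0002,"z":0,"ax":0,"ay":0,"az":-0.0436,"claw":1},{"x":-0.0094,"y":0.0008,"z":0,"ax":0,"ay":0,"az":-0.0873,"claw":1},{"x":-0.014,"y":0.0018,"z":0,"ax":0,"ay":0,"az":-0.1309,"claw":1},{"x":-0.0185,"y":0.0033,"z":0,"ax":0,"ay":0,"az":-0.1745,"claw":1},{"x":-0.0228,"y":0.0051,"z":0,"ax":0,"ay":0,"az":-0.2182,"claw":1}]'
python3 -c "
from h import *;goal(40,.0542,.06)"
```

```text
[0.48874084 0.01508507 0.0765    ] 0.03856777124360084 -119.95760050179206
time: 14.77
ee_pos: [0.5532, 0.0184, 0.0605]
eef_rot: [-0.466, 0.885, -0.001, 0.001]
ft_force: [5.6, -3.8, -0.6]
width: 0.0007
time: 15.18
ee_pos: [0.5625, 0.04, 0.0605]
eef_rot: [-0.647, 0.762, -0.001, 0.001]
ft_force: [5.5, -1.9, 0.5]
width: 0.0007
time: 15.6
ee_pos: [0.5612, 0.064, 0.0606]
eef_rot: [0.797, -0.604, 0.001, -0.001]
ft_force: [6.0, -0.1, 0.1]
width: 0.0004
time: 16.02
ee_pos: [0.5499, 0.0853, 0.0607]
eef_rot: [0.909, -0.417, 0.001, -0.001]
ft_force: [3.5, 1.1, 1.2]
width: 0.0003
t16.02 p [0.5499 0.0853 0.0607] rho 55.7 phi 41.3 psi -49.2 f [3.5 1.1 1.2] Fr 3.3 Ft -1.5 tilt [ 0.    -0.003 -1.   ] q [ 0.4   0.44 -0.77  1.79  0.35  1.05 -1.35] w 0.0003
shift [0.0013 0.0015 0.0007] turn/2 [-0.0014 -0.0002  0.0066]
```

```bash
python3 -m crank '[{"x":-0.0047,"y":0.0009,"z":0,"ax":0,"ay":0,"az":-0.0436,"claw":1},{"x":-0.0094,"y":0.0017,"z":0,"ax":0,"ay":0,"az":-0.0873,"claw":1},{"x":-0.014,"y":0.0027,"z":0,"ax":0,"ay":0,"az":-0.1309,"claw":1},{"x":-0.0185,"y":0.0042,"z":0,"ax":0,"ay":0,"az":-0.1745,"claw":1},{"x":-0.0228,"y":0.0059,"z":0,"ax":0,"ay":0,"az":-0.2182,"claw":1}]'
python3 -m crank '[{"x":-0.0047,"y":0.0002,"z":0,"ax":0,"ay":0,"az":-0.0436,"claw":1},{"x":-0.0094,"y":0.0008,"z":0,"ax":0,"ay":0,"az":-0.0873,"claw":1},{"x":-0.014,"y":0.0018,"z":0,"ax":0,"ay":0,"az":-0.1309,"claw":1},{"x":-0.0185,"y":0.0033,"z":0,"ax":0,"ay":0,"az":-0.1745,"claw":1},{"x":-0.0228,"y":0.0051,"z":0,"ax":0,"ay":0,"az":-0.2182,"claw":1}]'
python3 -m crank '[{"x":-0.0047,"y":0.0002,"z":0,"ax":0,"ay":0,"az":-0.0436,"claw":1},{"x":-0.0094,"y":0.0008,"z":0,"ax":0,"ay":0,"az":-0.0873,"claw":1},{"x":-0.014,"y":0.0018,"z":0,"ax":0,"ay":0,"az":-0.1309,"claw":1},{"x":-0.0185,"y":0.0033,"z":0,"ax":0,"ay":0,"az":-0.1745,"claw":1},{"x":-0.0228,"y":0.0051,"z":0,"ax":0,"ay":0,"az":-0.2182,"claw":1}]'
python3 -m crank '[{"x":-0.0047,"y":0.0002,"z":0,"ax":0,"ay":0,"az":-0.0436,"claw":1},{"x":-0.0094,"y":0.0008,"z":0,"ax":0,"ay":0,"az":-0.0873,"claw":1},{"x":-0.014,"y":0.0018,"z":0,"ax":0,"ay":0,"az":-0.1309,"claw":1},{"x":-0.0185,"y":0.0033,"z":0,"ax":0,"ay":0,"az":-0.1745,"claw":1},{"x":-0.0228,"y":0.0051,"z":0,"ax":0,"ay":0,"az":-0.2182,"claw":1}]'
python3 -c "
from h import *;goal(140,.0542,.06)"
python3 -m crank '[{"x":0,"y":-0.004,"z":0,"ax":0,"ay":0,"az":0,"claw":1},{"x":0,"y":-0.008,"z":0,"ax":0,"ay":0,"az":0,"claw":1},{"x":0,"y":-0.011,"z":0,"ax":0,"ay":0,"az":0,"claw":1},{"x":0,"y":-0.013,"z":0,"ax":0,"ay":0,"az":0,"claw":1},{"x":0,"y":-0.013,"z":0,"ax":0,"ay":0,"az":0,"claw":1}]'
python3 -m crank '[{"x":0.008,"y":0.0005,"z":0,"ax":0,"ay":0,"az":0.0611,"claw":1},{"x":0.016,"y":0.002,"z":0,"ax":0,"ay":0,"az":0.1222,"claw":1},{"x":0.0237,"y":0.0044,"z":0,"ax":0,"ay":0,"az":0.1833,"claw":1},{"x":0.031,"y":0.0077,"z":0,"ax":0,"ay":0,"az":0.2443,"claw":1},{"x":0.0379,"y":0.0119,"z":0,"ax":0,"ay":0,"az":0.3054,"claw":1}]'
python3 -m crank '[{"x":0.008,"y":0.0005,"z":0,"ax":0,"ay":0,"az":0.0611,"claw":1},{"x":0.016,"y":0.002,"z":0,"ax":0,"ay":0,"az":0.1222,"claw":1},{"x":0.0237,"y":0.0044,"z":0,"ax":0,"ay":0,"az":0.1833,"claw":1},{"x":0.031,"y":0.0077,"z":0,"ax":0,"ay":0,"az":0.2443,"claw":1},{"x":0.0379,"y":0.0119,"z":0,"ax":0,"ay":0,"az":0.3054,"claw":1}]'
python3 -m crank '[{"x":0.008,"y":0.0005,"z":0,"ax":0,"ay":0,"az":0.0611,"claw":1},{"x":0.016,"y":0.002,"z":0,"ax":0,"ay":0,"az":0.1222,"claw":1},{"x":0.0237,"y":0.0044,"z":0,"ax":0,"ay":0,"az":0.1833,"claw":1},{"x":0.031,"y":0.0077,"z":0,"ax":0,"ay":0,"az":0.2443,"claw":1},{"x":0.0379,"y":0.0119,"z":0,"ax":0,"ay":0,"az":0.3054,"claw":1}]'
python3 -m crank '[{"x":0.008,"y":0.0005,"z":0,"ax":0,"ay":0,"az":0.0611,"claw":1},{"x":0.016,"y":0.002,"z":0,"ax":0,"ay":0,"az":0.1222,"claw":1},{"x":0.0237,"y":0.0044,"z":0,"ax":0,"ay":0,"az":0.1833,"claw":1},{"x":0.031,"y":0.0077,"z":0,"ax":0,"ay":0,"az":0.2443,"claw":1},{"x":0.0379,"y":0.0119,"z":0,"ax":0,"ay":0,"az":0.3054,"claw":1}]'
python3 -m crank '[{"x":0.008,"y":0.0005,"z":0,"ax":0,"ay":0,"az":0.0611,"claw":1},{"x":0.016,"y":0.002,"z":0,"ax":0,"ay":0,"az":0.1222,"claw":1},{"x":0.0237,"y":0.0044,"z":0,"ax":0,"ay":0,"az":0.1833,"claw":1},{"x":0.031,"y":0.0077,"z":0,"ax":0,"ay":0,"az":0.2443,"claw":1},{"x":0.0379,"y":0.0119,"z":0,"ax":0,"ay":0,"az":0.3054,"claw":1}]'
python3 -c "
from h import *;goal(-35,.0537,.061)
c=camera('scene');cv2.imwrite('pics/s7.png',cv2.resize(c['color'][160:220,195:275],None,fx=6,fy=6,interpolation=cv2.INTER_CUBIC))"
```

```text
time: 16.43
ee_pos: [0.5303, 0.0994, 0.0607]
eef_rot: [0.978, -0.21, 0.001, -0.001]
ft_force: [2.3, 2.3, 1.0]
width: 0.0003
time: 16.85
ee_pos: [0.5071, 0.1043, 0.0607]
eef_rot: [1.0, 0.007, 0.001, -0.001]
ft_force: [0.7, 3.6, 2.8]
width: 0.0004
time: 17.27
ee_pos: [0.4837, 0.0988, 0.0605]
eef_rot: [0.975, 0.223, 0.0, -0.001]
ft_force: [-0.8, 4.3, 2.8]
width: 0.0005
time: 17.68
ee_pos: [0.4649, 0.084, 0.0603]
eef_rot: [0.903, 0.429, -0.0, -0.001]
ft_force: [-1.7, 3.1, 2.3]
width: -0.0
t17.68 p [0.4649 0.084  0.0603] rho 55.8 phi 140.5 psi 50.8 f [-1.7  3.1  2.3] Fr 3.3 Ft -1.3 tilt [ 0.    -0.001 -1.   ] q [ 0.79  0.42 -1.21  1.99  0.46  1.04  0.26] w -0.0
shift [0.0005 0.0016 0.0003] turn/2 [-0.0005 -0.0002  0.0071]
time: 18.1
ee_pos: [0.4555, 0.0914, 0.0601]
eef_rot: [0.905, 0.426, -0.0, 0.0]
ft_force: [-0.3, -0.2, -0.3]
width: 0.0004
time: 18.52
ee_pos: [0.4895, 0.1129, 0.0601]
eef_rot: [0.991, 0.131, 0.0, 0.0]
ft_force: [1.2, 0.6, 1.1]
width: 0.0001
time: 18.93
ee_pos: [0.5293, 0.1114, 0.06]
eef_rot: [0.985, -0.173, 0.0, 0.0]
ft_force: [0.3, 0.0, 0.3]
width: 0.0005
time: 19.35
ee_pos: [0.561, 0.0872, 0.06]
eef_rot: [0.887, -0.462, 0.0, -0.0]
ft_force: [-0.4, 0.0, 0.7]
width: 0.0007
time: 19.77
ee_pos: [0.5731, 0.0492, 0.06]
eef_rot: [0.707, -0.707, 0.0, -0.0]
ft_force: [0.4, -0.1, 0.8]
width: 0.0006
time: 20.18
ee_pos: [0.5613, 0.0111, 0.0601]
eef_rot: [-0.462, 0.887, -0.0, 0.0]
ft_force: [0.2, -0.7, 0.1]
width: 0.0004
t20.18 p [0.5613 0.0111 0.0601] rho 65.1 phi -35.1 psi -125.0 f [ 0.2 -0.7  0.1] Fr 0.5 Ft -0.5 tilt [-0. -0. -1.] q [ 0.31  0.39 -0.49  1.79  0.21  1.02 -2.44] w 0.0004
shift [-0.0001  0.0114 -0.0009] turn/2 [-0.0002  0.      0.0001]
```

View pics/s7.png

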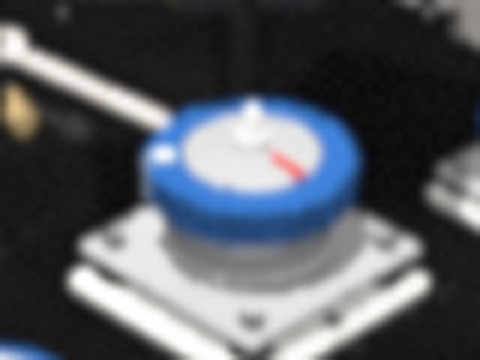

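```bash
python3 - <<'E'
from h import *
c=dict(fx=471.976,fy=471.976,cx=247.4787,cy=191.834,eye=np.array([-0.31593798,0.74722534,0.76094997]),orientation=[-0.37078696,0.79782281,-0.43684263,0.18752151])
t=dict(fx=479.0186,fy=479.0186,cx=256.5449,cy=188.802,eye=np.array([0.20758618,0.0670716,1.50560149]),orientation=[-0.70065732,0.70831911,-0.06456204,0.05652523])
def P(c,x0,y0,u,v,z): return ray(c,x0+(u+.5)/6-.5,y0+(v+.5)/6-.5,z)[:2]
A=lambda d:np.degrees(np.arctan2(d[1],d[0]))
n=P(c,195,160,252,105,.098); o=P(c,195,160,252,155,.08);red=P(c,195,160,304,181,.08);ri=P(c,195,160,270,151,.08);w=P(c,195,160,163,154,.0768)
print("nip",n,"disc",o,"red",A(red-o),A(red-ri),A(red-n),"white",A(w-o),A(w-C),A(w-n))
n=P(t,215,130,255,245,.098);o=P(t,215,130,253.5,255,.08);red=P(t,215,130,258,312,.08);ri=P(t,215,130,257,282,.08)
print("top nip",n,o,"red",A(red-o),A(red-ri),A(red-n),"w0",A(P(t,215,130,327,274,.0743)-o))
print("plate edge dirs",A(P(t,215,130,348,160,.008)-P(t,215,130,128,183,.008)),A(P(t,215,130,128,183,.008)-P(t,215,130,150,393,.008)))
E
```

```text
nip [0.51096319 0.04769479] disc [0.50049995 0.05613138] red -172.1567311464664 171.54960824672582 174.19006313652082 white 42.94372796268029 57.92401398260914 62.07502259975954
top nip [0.50724005 0.04729277] [0.50590479 0.0478615 ] red -176.2579464235883 -178.81899876200632 -177.47737346729778 w0 -103.59531334230493
plate edge dirs -84.40873527555931 5.573965527478494
```

```bash
python3 -m crank '[{"x":0,"y":0.004,"z":-0.001,"ax":0,"ay":0,"az":0,"claw":1},{"x":0,"y":0.007,"z":-0.001,"ax":0,"ay":0,"az":0,"claw":1},{"x":0,"y":0.009,"z":-0.001,"ax":0,"ay":0,"az":0,"claw":1},{"x":0,"y":0.0114,"z":-0.001,"ax":0,"ay":0,"az":0,"claw":1},{"x":0,"y":0.0114,"z":-0.001,"ax":0,"ay":0,"az":0,"claw":1}]'
python3 -m crank '[{"x":-0.0047,"y":0.0002,"z":0,"ax":0,"ay":0,"az":-0.0436,"claw":1},{"x":-0.0094,"y":0.0008,"z":0,"ax":0,"ay":0,"az":-0.0873,"claw":1},{"x":-0.014,"y":0.0018,"z":0,"ax":0,"ay":0,"az":-0.1309,"claw":1},{"x":-0.0185,"y":0.0033,"z":0,"ax":0,"ay":0,"az":-0.1745,"claw":1},{"x":-0.0228,"y":0.0051,"z":0,"ax":0,"ay":0,"az":-0.2182,"claw":1}]'
python3 -m crank '[{"x":-0.0047,"y":0.0002,"z":0,"ax":0,"ay":0,"az":-0.0436,"claw":1},{"x":-0.0094,"y":0.0008,"z":0,"ax":0,"ay":0,"az":-0.0873,"claw":1},{"x":-0.014,"y":0.0018,"z":0,"ax":0,"ay":0,"az":-0.1309,"claw":1},{"x":-0.0185,"y":0.0033,"z":0,"ax":0,"ay":0,"az":-0.1745,"claw":1},{"x":-0.0228,"y":0.0051,"z":0,"ax":0,"ay":0,"az":-0.2182,"claw":1}]'
python3 -m crank '[{"x":-0.0047,"y":0.0002,"z":0,"ax":0,"ay":0,"az":-0.0436,"claw":1},{"x":-0.0094,"y":0.0008,"z":0,"ax":0,"ay":0,"az":-0.0873,"claw":1},{"x":-0.014,"y":0.0018,"z":0,"ax":0,"ay":0,"az":-0.1309,"claw":1},{"x":-0.0185,"y":0.0033,"z":0,"ax":0,"ay":0,"az":-0.1745,"claw":1},{"x":-0.0228,"y":0.0051,"z":0,"ax":0,"ay":0,"az":-0.2182,"claw":1}]'
python3 -m crank '[{"x":-0.0047,"y":0.0002,"z":0,"ax":0,"ay":0,"az":-0.0436,"claw":1},{"x":-0.0094,"y":0.0008,"z":0,"ax":0,"ay":0,"az":-0.0873,"claw":1},{"x":-0.014,"y":0.0018,"z":0,"ax":0,"ay":0,"az":-0.1309,"claw":1},{"x":-0.0185,"y":0.0033,"z":0,"ax":0,"ay":0,"az":-0.1745,"claw":1},{"x":-0.0228,"y":0.0051,"z":0,"ax":0,"ay":0,"az":-0.2182,"claw":1}]'
python3 -c "
from h import *;goal(65,.0537,.061)"
python3 -m crank '[{"x":0,"y":-0.004,"z":0,"ax":0,"ay":0,"az":0,"claw":1},{"x":0,"y":-0.008,"z":0,"ax":0,"ay":0,"az":0,"claw":1},{"x":0,"y":-0.011,"z":0,"ax":0,"ay":0,"az":0,"claw":1},{"x":0,"y":-0.012,"z":0,"ax":0,"ay":0,"az":0,"claw":1},{"x":0,"y":-0.012,"z":0,"ax":0,"ay":0,"az":0,"claw":1}]'
python3 -m crank '[{"x":0.008,"y":0.0005,"z":0,"ax":0,"ay":0,"az":0.0611,"claw":1},{"x":0.016,"y":0.002,"z":0,"ax":0,"ay":0,"az":0.1222,"claw":1},{"x":0.0237,"y":0.0044,"z":0,"ax":0,"ay":0,"az":0.1833,"claw":1},{"x":0.031,"y":0.0077,"z":0,"ax":0,"ay":0,"az":0.2443,"claw":1},{"x":0.0379,"y":0.0119,"z":0,"ax":0,"ay":0,"az":0.3054,"claw":1}]'
python3 -m crank '[{"x":0.008,"y":0.0005,"z":0,"ax":0,"ay":0,"az":0.0611,"claw":1},{"x":0.016,"y":0.002,"z":0,"ax":0,"ay":0,"az":0.1222,"claw":1},{"x":0.0237,"y":0.0044,"z":0,"ax":0,"ay":0,"az":0.1833,"claw":1},{"x":0.031,"y":0.0077,"z":0,"ax":0,"ay":0,"az":0.2443,"claw":1},{"x":0.0379,"y":0.0119,"z":0,"ax":0,"ay":0,"az":0.3054,"claw":1}]'
python3 -c "
from h import *;goal(-5,.0537,.061)
c=camera('scene');d=camera('top')
a=cv2.resize(c['color'][160:220,195:275],None,fx=6,fy=6,interpolation=cv2.INTER_CUBIC);b=cv2.resize(d['color'][145:205,230:284],None,fx=6,fy=6,interpolation=cv2.INTER_CUBIC)
cv2.imwrite('pics/s8.png',np.hstack([a,b[:,:310]]))"
```

```text
time: 20.65
ee_pos: [0.5526, 0.0178, 0.0615]
eef_rot: [-0.466, 0.885, -0.001, 0.001]
ft_force: [5.1, -4.1, -0.5]
width: -0.0
time: 21.07
ee_pos: [0.5619, 0.0398, 0.0616]
eef_rot: [-0.648, 0.762, -0.001, 0.001]
ft_force: [4.8, -2.2, -0.6]
width: 0.0006
time: 21.48
ee_pos: [0.5606, 0.0639, 0.0617]
eef_rot: [0.798, -0.603, 0.001, -0.001]
ft_force: [5.6, 1.3, 0.1]
width: 0.0005
time: 21.9
ee_pos: [0.5493, 0.0852, 0.0617]
eef_rot: [0.909, -0.416, 0.001, -0.001]
ft_force: [4.4, 2.1, 0.2]
width: 0.0006
time: 22.32
ee_pos: [0.5302, 0.0996, 0.0617]
eef_rot: [0.978, -0.209, 0.001, -0.001]
ft_force: [3.1, 3.3, 0.5]
width: 0.0003
t22.32 p [0.5302 0.0996 0.0617] rho 55.7 phi 66.6 psi -24.1 f [3.1 3.3 0.5] Fr 4.2 Ft -1.6 tilt [ 0.001 -0.003 -1.   ] q [ 0.45  0.43 -0.85  1.83  0.37  1.04 -0.97] w 0.0003
shift [0.0015 0.002  0.0007] turn/2 [-0.0014 -0.0006  0.0075]
time: 22.73
ee_pos: [0.5347, 0.1088, 0.0609]
eef_rot: [0.977, -0.213, -0.0, 0.0]
ft_force: [0.6, 0.1, 0.6]
width: 0.0004
time: 23.15
ee_pos: [0.5644, 0.0815, 0.0609]
eef_rot: [0.866, -0.5, -0.0, 0.0]
ft_force: [0.7, 0.7, 0.2]
width: 0.0003
time: 23.57
ee_pos: [0.5731, 0.0426, 0.0609]
eef_rot: [-0.676, 0.737, 0.0, -0.0]
ft_force: [0.5, -1.4, -0.4]
width: 0.0006
t23.57 p [0.5731 0.0426 0.0609] rho 65.4 phi -5.2 psi -95.0 f [ 0.5 -1.4 -0.4] Fr 0.6 Ft -1.3 tilt [ 0.  0. -1.] q [ 0.32  0.43 -0.57  1.75  0.27  1.04 -2.01] w 0.0006
shift [-0.0002  0.0117 -0.0001] turn/2 [ 0.0001 -0.0001  0.0002]
```

View pics/s8.png

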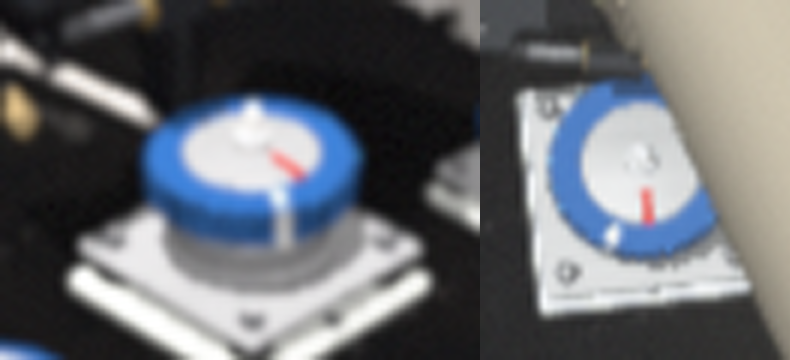

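```bash
python3 - <<'E'
from h import *
c=dict(fx=471.976,fy=471.976,cx=247.4787,cy=191.834,eye=np.array([-0.31593798,0.74722534,0.76094997]),orientation=[-0.37078696,0.79782281,-0.43684263,0.18752151])
t=dict(fx=479.0186,fy=479.0186,cx=256.5449,cy=188.802,eye=np.array([0.20758618,0.0670716,1.50560149]),orientation=[-0.70065732,0.70831911,-0.06456204,0.05652523])
def P(c,x0,y0,u,v,z): return ray(c,x0+(u+.5)/6-.5,y0+(v+.5)/6-.5,z)[:2]
A=lambda d:np.degrees(np.arctan2(d[1],d[0]))%360
n=P(c,195,160,252,105,.098);red=P(c,195,160,304,181,.08);w=P(c,195,160,281,198,.0768)
for o in(n,C,C+[.002,0],C+[0,-.002]): print("scene",A(red-o),A(w-o),np.hypot(*(red-o)),np.hypot(*(w-o)))
X=480
n=P(t,230,145,642-X,156,.098);red=P(t,230,145,650-X,224,.08);w=P(t,230,145,613-X,236,.0768)
for o in(n,C,C+[.002,0],C+[0,-.002]): print("top",A(red-o),A(w-o),np.hypot(*(red-o)),np.hypot(*(w-o)))
E
```

```text
scene 174.19006313652082 156.8862638824265 0.04145620917150195 0.04525885433183825
scene 174.93719427386455 156.3126745255784 0.03842999579637603 0.04221955138585616
scene 175.1873631757433 157.35763261670547 0.04042257823506608 0.04405838157511602
scene 171.98320054340545 153.87504890027 0.038657858317047454 0.04306200796010885
top 187.03324061189625 157.92259740075826 0.03150943636381201 0.03955800118158029
top 186.24240204391413 158.19528787553628 0.032723153006883346 0.040835871535889
top 185.88344233481283 159.19217943621516 0.034711975769844014 0.04269924503469418
top 182.74238659671278 155.6381532126899 0.032566426387325646 0.04162020415374452
```

White is at about 157° in both views and red at about 185°, so 28° remain. A final short stroke of 29°.

```bash
python3 -m crank '[{"x":0,"y":0.004,"z":0,"ax":0,"ay":0,"az":0,"claw":1},{"x":0,"y":0.007,"z":0,"ax":0,"ay":0,"az":0,"claw":1},{"x":0,"y":0.009,"z":0,"ax":0,"ay":0,"az":0,"claw":1},{"x":0,"y":0.0115,"z":0,"ax":0,"ay":0,"az":0,"claw":1},{"x":0,"y":0.0115,"z":0,"ax":0,"ay":0,"az":0,"claw":1}]'
python3 -m crank '[{"x":-0.0055,"y":0.0003,"z":0,"ax":0,"ay":0,"az":-0.0506,"claw":1},{"x":-0.0109,"y":0.0011,"z":0,"ax":0,"ay":0,"az":-0.1012,"claw":1},{"x":-0.0161,"y":0.0025,"z":0,"ax":0,"ay":0,"az":-0.1518,"claw":1},{"x":-0.0213,"y":0.0044,"z":0,"ax":0,"ay":0,"az":-0.2025,"claw":1},{"x":-0.0262,"y":0.0068,"z":0,"ax":0,"ay":0,"az":-0.2531,"claw":1}]'
python3 -c "
from h import *;st()"
python3 -m crank '[{"x":0,"y":-0.003,"z":0,"ax":0,"ay":0,"az":0,"claw":1},{"x":0,"y":-0.006,"z":0,"ax":0,"ay":0,"az":0,"claw":1},{"x":0,"y":-0.009,"z":0,"ax":0,"ay":0,"az":0,"claw":1},{"x":0,"y":-0.012,"z":0,"ax":0,"ay":0,"az":0,"claw":1},{"x":0,"y":-0.015,"z":0,"ax":0,"ay":0,"az":0,"claw":1}]'
python3 -m crank '[{"x":0.008,"y":0.0005,"z":0,"ax":0,"ay":0,"az":0.0611,"claw":1},{"x":0.016,"y":0.002,"z":0,"ax":0,"ay":0,"az":0.1222,"claw":1},{"x":0.0237,"y":0.0044,"z":0,"ax":0,"ay":0,"az":0.1833,"claw":1},{"x":0.031,"y":0.0077,"z":0,"ax":0,"ay":0,"az":0.2443,"claw":1},{"x":0.0379,"y":0.0119,"z":0,"ax":0,"ay":0,"az":0.3054,"claw":1}]'
python3 -c "
from h import *;goal(-11,.0537,.061)
c=camera('scene');d=camera('top')
a=cv2.resize(c['color'][160:220,195:275],None,fx=6,fy=6,interpolation=cv2.INTER_CUBIC);b=cv2.resize(d['color'][145:205,230:284],None,fx=6,fy=6,interpolation=cv2.INTER_CUBIC)
cv2.imwrite('pics/s9.png',np.hstack([a,b[:,:310]]))"
```

```text
time: 24.08
ee_pos: [0.5621, 0.0444, 0.0614]
eef_rot: [-0.679, 0.734, -0.001, 0.001]
ft_force: [6.8, -0.4, -3.5]
width: 0.0006
time: 24.5
ee_pos: [0.5577, 0.0716, 0.0615]
eef_rot: [0.842, -0.539, 0.001, -0.001]
ft_force: [4.7, 1.8, -2.5]
width: 0.0008
t24.50 p [0.5577 0.0716 0.0615] rho 54.8 phi 24.9 psi -65.2 f [ 4.7  1.8 -2.5] Fr 5.0 Ft -0.3 tilt [ 0.    -0.002 -1.   ] q [ 0.36  0.43 -0.68  1.78  0.31  1.04 -1.58] w 0.0008
time: 24.92
ee_pos: [0.5706, 0.0767, 0.0608]
eef_rot: [0.84, -0.542, -0.0, 0.0]
ft_force: [0.0, 0.0, 0.5]
width: 0.0005
time: 25.33
ee_pos: [0.5755, 0.0371, 0.0609]
eef_rot: [-0.636, 0.771, 0.0, -0.0]
ft_force: [0.6, 0.6, 0.0]
width: 0.0003
t25.33 p [0.5755 0.0371 0.0609] rho 68.5 phi -9.6 psi -101.0 f [0.6 0.6 0. ] Fr 0.5 Ft 0.7 tilt [ 0.  0. -1.] q [ 0.31  0.43 -0.55  1.74  0.25  1.04 -2.09] w 0.0003
shift [ 0.0017  0.0148 -0.0001] turn/2 [ 0.0001 -0.0001  0.0002]
```

View pics/s9.png

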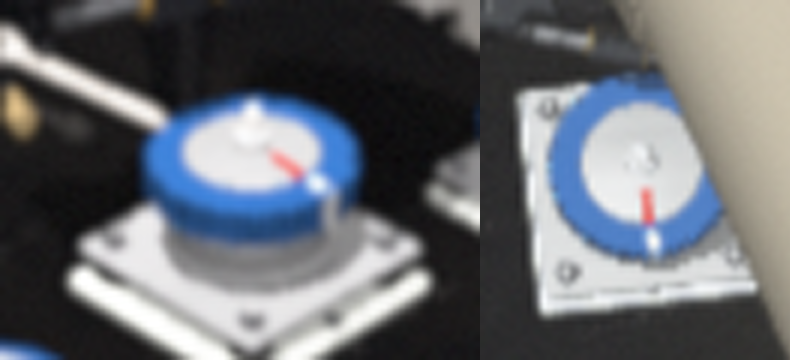

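White (653,241) lies on the line of red (646,190)–(650,224) in the top view, and the same holds in the scene view. The finger is about 10 mm clear of the rim.

```bash
python3 -c "
from h import *
st()
from bench import close_job
print(close_job())"
```

```text
t25.43 p [0.5754 0.0359 0.0609] rho 68.6 phi -10.6 psi -100.9 f [-0.2 -0.5  0.3] Fr -0.1 Ft -0.5 tilt [ 0.001  0.    -1.   ] q [ 0.31  0.43 -0.55  1.74  0.25  1.04 -2.09] w 0.0007
the job is handed in; nothing more can be done
None
```

I loosened the collar to its second alignment with the red mark and handed the job in at 25.4 s of the 58 s allowed. The hand-in gives no verdict.

- **How it was turned:** I used the shut fingertips in strokes of 175°, 175°, 175° and 100°, then a final 29° stroke. Each stroke pressed on the rim with about 3 to 7 N.
- **Turn count:** The white mark started about 70° past the red one and passed it once during the second stroke. It came into line for the second time at the end.
- **Last checks:** In both camera views the white mark lies on the line of the red mark, within a few degrees by eye. The finger stood about 10 mm clear of the rim, and the force reading was only sensor noise.
- **Disagreement:** The two views first gave red-mark directions 12° apart (174° and 186°). The cause appears to be that I had assumed the stripe sits at 80 mm. At about 74 mm both views give about 185°, which also matches the plate's orientation.
- **Not checked:** I did not measure the bottle, the beaker or the syringe filter again. The arm never lowered near them.

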